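Hold a feed bracket home in the assembly jig

ROBOT

A 6-joint arm with a two-finger parallel gripper is mounted at the origin on the work surface. World frame = base frame: x ahead of the robot, y to its left, z up, the work surface at z = 0. Lengths are in m, angles in rad, forces in N, time in s.
With the tool pointing down it reaches from about 0.25 to 0.725 m from the base axis. Payload 4 kg.
Tool frame: the origin (TCP) lies on the centre line of the jaws, within the pads' length; the fingertips stand 17 mm ahead of it and the grasp point (between the pads) lies 2 mm behind it; z points along the fingers, y is the line along which they close (so a half turn about z gives the same grasp; the last joint's range is limited). The gripper opens to 85 mm and grips with 20 to 120 N. Pads are 22 mm wide; open, the fingers measure 114 mm over their backs; the gripper's body (76 mm by 85 mm) begins 54 mm behind the grasp point. The pads swing forward as they close: fully open they stand 13 mm farther back than shut.
Start: joints at [-1.124, 0.241, 0.005, 1.335, 0, 1.571], TCP at [0.216, -0.451, 0.248] pointing down, gripper open.
Joint ranges: [-2.72, 2.72], [-1.05, 1.87], [-1.09, 1.28], [-1.99, 2.15], [-1.42, 1.44], [-3.14, 3.14]. Speed limits (rad/s): [2.79, 2.79, 3.14, 3.14, 3.14, 3.14].

INTERFACE

Orientations are given as a unit quaternion [x, y, z, w].
In Python, from workcell import bot, camera, get_calibration gives the robot as it stands.
- The arm moves only by the tool apply_moves, never from a script. Its argument "steps" is a list of rows, each a list of 3 entries, a list of its own where there are three numbers: the shift along the tool's x, y, z as a fraction of full scale, then the turn, a rotation vector about the tool's x, y, z as a fraction of full scale, then the opening, from 0 (shut) to 1 (fully open). A call has exactly 8 rows; each row shifts and turns the commanded pose from where the row before left it, along the tool's axes as they then stand; what a row does not reach is not made up. Full scale, the value 1, is 20 cm for a shift and pi rad for a turn. A row lasts 1/12 s, in which the tool goes at most 41.7 mm and 7.16 degrees, less where a joint would pass 70% of its speed; a pose out of reach is approached as far as the arm can. A call with a number of a shift or a turn outside -1 to 1 is refused whole. A call with a gripper value outside its range is refused whole. The fingers move at their own pace and stop on an object; the grip force is fixed at half the most. Time passes only in rows, so rows that do not move let the fingers close, or fill a call up. It gives the time, the measured TCP pose, the force, the opening and the grip force at its end, in the units of the state.
- bot.get_obs(): the state, without advancing time (a new reading comes with each control period).
- camera(name): name is "scene" or "side" or "wrist"; returns (picture, depth): 384x512x3 uint8, red, green, blue; 384x512 float32, m along the optical axis (not along the pixel's ray), 0 where there is no reading.
- get_calibration(name): a dict with "fov_y" (degrees; the focal length in pixels is half the picture's height over the tangent of half this angle, whatever the lens; pixels are square), "cx", "cy" (the principal point, pixels), "rvec" (rotation vector, rad) and "tvec" (3), from world to camera coordinates, as OpenCV has them. Camera axes: x right, y down, z forward; pixel columns grow to the right and rows downward; lengths in m; the calibration is good to about 2 mm. A picture is of the moment at which its call begins: read the wrist's pose just before it. get_calibration takes no time and is no camera call; for the wrist camera it gives the pose at the moment of the call.
- bot.job_done(): hands the job in; it is judged then, once.
The state is a dict: "clock": time; "joint_pos": joint angles; "joint_vel": joint speeds; "tau": joint torques, N m; "eef_pos": TCP position; "tool_rot": TCP orientation; "ft_force": force on the tool from outside, world axes, zero at the start; "ft_torque": the same for the moment, N m; "grip_width": finger opening in m; "grasp_force": force on a finger pad.
Only numpy, scipy, OpenCV 4.12 (cv2) and the standard library are available. Lean on these libraries where they do the work, as an engineer would, in place of code of your own. Each camera call takes 0.05 s, during which the arm holds its last target. There are 200 camera calls.

TASK

Pick the ribbed aluminium bracket off the rubber mat, set its flange flat on the plate of the assembly jig with its rib on the side away from the long fence, and press it into the corner so that it bears squarely on both fences at once. Keep holding it pressed there when you finish, as it is about to be screwed down; do not let go. Press firmly but do not ram the fences, and leave the other things where they are.

Things in the scene. Friction and masses are not known exactly. Their poses are not given: they have to be found in the camera images.
- bracket: Aluminium bracket, about 210 g, standing on the mat: flange 50 (x) by 80 (y) by 10 mm thick, one upright rib 12 mm thick along the full 80 mm of y, mid-plane at x = -10 mm, top 55 mm above the underside (29 mm of flange on the rib's +x side, 9 on its -x side). Origin: centre of underside, z up. Home in the jig: axes parallel to the jig's, +x edge on the long fence, +y end on the short one
- bracket_corner (a point): the bottom corner of the bracket at x = +25, y = +40, z = 0 mm in its frame: the one that goes into the corner of the jig
- bracket_rib (a point): middle of the bracket's rib, a good height to grip across its 12 mm from above: x = -10, y = 0, z = 38 mm in the bracket's frame; the flange's top is at z = 10 mm
- jig: Assembly jig, rigid and fixed: dark steel plate 160 (x) by 190 (y) by 12 mm thick, with two bright steel fences 14 mm thick standing 30 mm above the plate and meeting in one corner. Origin: centre of the plate's underside, on the table, z up. Long fence runs along y, its inner face at x = +60 mm facing -x; short fence runs along x, its inner face at y = +75 mm facing -y
- jig_corner (a point): the corner of the jig: where the planes of the two inner fence faces meet the top of the plate, at x = +60, y = +75, z = 12 mm in the jig's frame
- fence_long: long fence, 150 mm along the jig's y, 14 mm thick, 30 mm high; origin centre of its underside, on the plate; from y = -70 to +80 mm in the jig's frame
- fence_short: short fence, 70 mm along the jig's x, 14 mm thick, 30 mm high; origin centre of its underside, on the plate; from x = -22 to +48 mm in the jig's frame (a small relief gap stays open between the fences)
- mat: black rubber mat 220 mm (x) by 280 mm (y), 3 mm thick, fixed; origin centre of its underside. The bracket and two bystanders start on it
- bearing_block: bystander on the mat: smaller aluminium bearing block, foot 44 by 40 mm, 34 mm high, with a wide central hump instead of a thin rib; origin centre of underside
- collar: bystander on the mat: steel ring 22 mm across, 12 mm high; origin centre of underside
- spacer: bystander on the jig's plate, near the corner opposite the fences: steel ring 24 mm across, 14 mm high; origin centre of underside
- screwdriver: bystander: screwdriver lying at the far side of the table
- receipt_roll: bystander: roll of receipt paper standing on end at the far side, 60 mm across, 57 mm high
- cleaner: bystander: white bottle, 56 mm across, 140 mm high, on the left (+y)
- mug: bystander: white mug, 76 mm across, 90 mm high, on the right (-y)
Mind the look-alikes: they are no part of the job. Several things have the shape of the jig; the one meant has the colours described above.

How it is judged:
On the way, in this order (a step that is already met when the one before it is completed fails the run):
1. the bracket is lifted off the mat in the fingers (height (world z) of bracket above 0.018 m and contact force between the fingers and bracket above 0.5 N), for 0.2 s.
2. the bracket is pressed home against both fences (distance between bracket_corner and jig_corner below 0.004 m and angle between the y axis of bracket and the y axis of jig, either way round below 0.03 rad and angle between bracket's own z axis and vertical below 0.03 rad and contact force between bracket and fence_long above 1 N and contact force between bracket and fence_short above 1 N and contact force between the fingers and bracket above 1 N), for 0.3 s.
At the end, for the whole second after the job is handed in: Bracket at rest in the fingers (over 1 N), flat (tilt < 0.03 rad) and square (< 0.03 rad) in the jig, its leading corner within 4 mm of the jig corner, pressing over 1 N on the long fence and over 1 N on the short fence at once, through the last second (all of step 2 and linear speed of bracket below 0.01 m/s); the arm keeps its last pose, push and grip.
It fails at once if a fence is rammed (over 60 N) (contact force between bracket and fence_long above 60 N or contact force between bracket and fence_short above 60 N).
It fails at once if a bystander is moved by more than 30 mm (distance of any of bearing_block, collar, spacer, screwdriver, receipt_roll, cleaner, mug from where it was at the start of the episode above 0.03 m).
It also fails if it takes over 51 s, if anything falls off the work surface, if the arm or the gripper's body presses on something with over 40 N, if the wrist force passes 120 N, or if a joint passes its speed limit or range.

## Working session

There is one attempt and no reset: what is moved stays moved. The work goes in short steps, Python scripts to look and compute and a tool call to move; the robot and the scene stay as the last step left them, time stands still between calls to the robot, and variables do not carry over. Pictures are saved under pics/ and viewed, at most 10 in all, crops included, and the job is handed in when it is done.

Besides the shell and the picture viewer there is one more tool, called after ">>>" as name(argument=value, ...) on one line, values as JSON. apply_moves: Moves the arm, as the interface text tells. Its arguments: {"type":"object","properties":{"steps":{"type":"array"}},"required":["steps"]}

```bash
mkdir -p pics; ls; cat > h.py <<'E'
import numpy as np, cv2
from workcell import bot, camera, get_calibration
def grab(n,f):
    c=get_calibration(n); im,d=camera(n); cv2.imwrite(f'pics/{f}.png',im[:,:,::-1]); np.savez(f'pics/{f}.npz',im=im,d=d,**{k:np.array(v) for k,v in c.items()}); return im,d,c
def cloud(f):
    z=np.load(f'pics/{f}.npz'); d=z['d']; h,w=d.shape; fl=h/2/np.tan(np.radians(z['fov_y'])/2)
    u,v=np.meshgrid(np.arange(w),np.arange(h)); P=np.stack([(u-z['cx'])/fl*d,(v-z['cy'])/fl*d,d],-1)
    R=cv2.Rodrigues(z['rvec'].astype(float))[0]; return (P-z['tvec'].ravel())@R, d>0, z['im']
E
python3 - <<'E'
from h import *
for n in('scene','side'): 
    _,_,c=grab(n,n+'0'); print(c)
o=bot.get_obs(); print(o)
a=cv2.imread('pics/scene0.png');b=cv2.imread('pics/side0.png')
cv2.imwrite('pics/s0big.png',cv2.resize(a,(800,600)));cv2.imwrite('pics/d0big.png',cv2.resize(b,(800,600)))
E
```

```text
pics
{'fov_y': 56.73414523479735, 'cx': 253.30659280839978, 'cy': 196.09624202630283, 'rvec': array([ 1.35734405,  2.18882594, -0.89372511]), 'tvec': array([ 0.22966741, -0.30129058,  1.46067107])}
{'fov_y': 46.45477365299691, 'cx': 261.10627012911056, 'cy': 185.94221929943754, 'rvec': array([ 2.10945402, -0.42034906,  0.25412209]), 'tvec': array([-0.46747132,  0.16255955,  1.64091607])}
{'clock': 0.1, 'joint_pos': array([-1.12402740e+00,  2.41355920e-01,  3.87534891e-03,  1.33521143e+00,
        1.64609853e-05,  1.57079532e+00]), 'joint_vel': array([ 0.00017176,  0.00019216,  0.00382076, -0.00120869, -0.00116547,
       -0.000584  ]), 'tau': array([-1.12380455e-04, -3.73138368e+01,  2.53009897e+01,  1.08516047e-02,
       -6.43834051e-05,  3.86673051e-06]), 'eef_pos': array([ 0.21580206, -0.45044361,  0.24749908]), 'tool_rot': array([ 9.75152723e-01,  2.21531640e-01, -2.01948875e-04, -9.26108915e-04]), 'ft_force': array([ 1.00913455,  0.27329113, -0.65343477]), 'ft_torque': array([ 0.05524234,  0.00250267, -0.04142163]), 'grasp_force': 0.0, 'grip_width': 0.08538541227611614}
```

View pics/s0big.png

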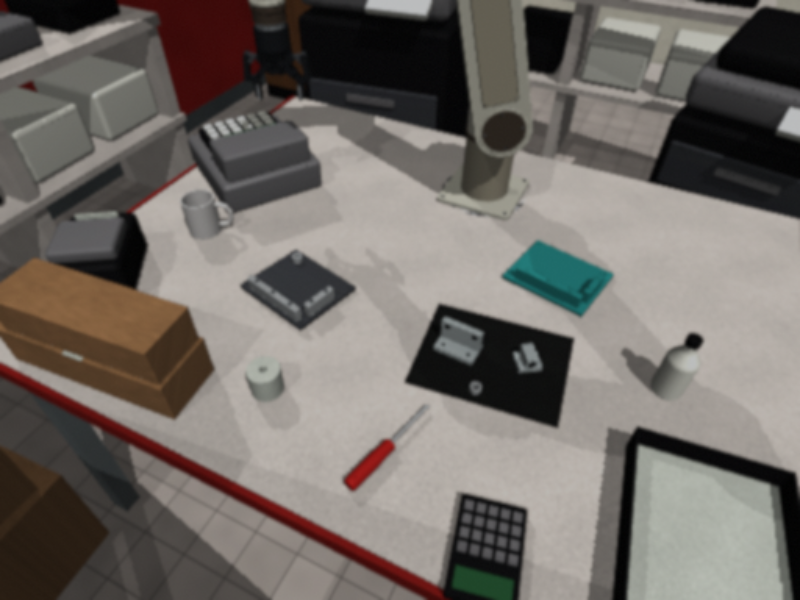

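View pics/d0big.png

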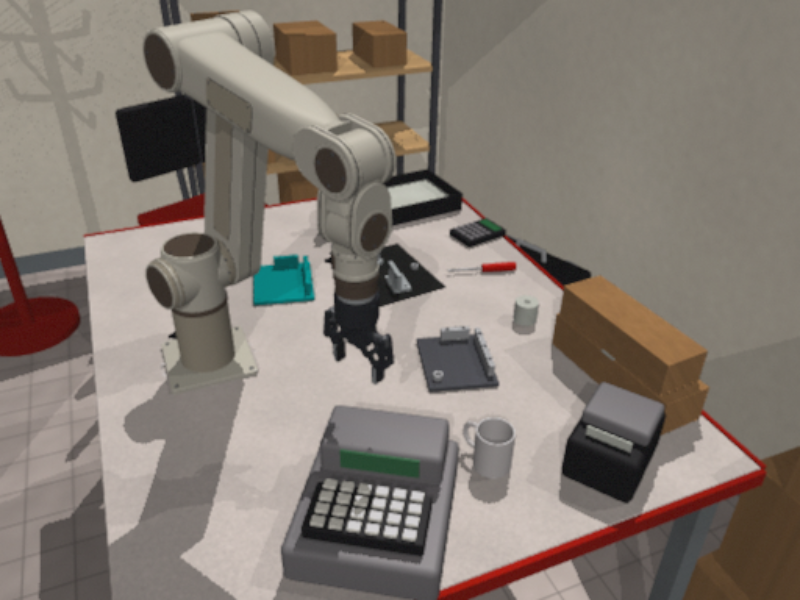

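The dark jig is at about (298,288) in the enlarged scene view, with its corner at the bottom near (300,312). The bracket is at (460,340), the bearing block at (528,358), the collar at (475,387), and the teal look-alike jig at (558,275).

```bash
python3 - <<'E'
from h import *
P,ok,im=cloud('scene0')
def rep(n,u0,u1,v0,v1,zl,zh,f='scene0'):
    P,ok,im=cloud(f); s=0.64
    Q=P[int(v0*s):int(v1*s),int(u0*s):int(u1*s)].reshape(-1,3); Q=Q[(Q[:,2]>zl)&(Q[:,2]<zh)]
    r=cv2.minAreaRect((Q[:,:2]*1000).astype(np.float32)); print(n,len(Q),Q.mean(0).round(4),np.round(r[0]),np.round(r[1]),round(r[2],1),'zmax',Q[:,2].max().round(4)); print(cv2.boxPoints(r).round(0).tolist())
rep('bracket all',425,490,308,368,.008,.09)
rep('bracket rib',425,490,308,368,.03,.09)
rep('bracket flange',425,490,308,368,.008,.018)
rep('fences',235,360,268,330,.025,.06)
rep('plate',235,360,245,330,.008,.018)
rep('fences side',430,500,320,385,.025,.06,'side0')
rep('plate side',410,500,325,395,.008,.018,'side0')
E
```

```text
bracket all 579 [0.5393 0.142  0.0301] [541. 141.] [81. 49.] 89.1 zmax 0.0623
[[516.0, 101.0], [565.0, 100.0], [566.0, 181.0], [518.0, 182.0]]
bracket rib 249 [0.5319 0.1423 0.0491] [529. 141.] [80. 16.] 86.5 zmax 0.0623
[[518.0, 102.0], [535.0, 101.0], [540.0, 181.0], [523.0, 182.0]]
bracket flange 257 [0.5481 0.1415 0.0134] [541. 141.] [81. 49.] 89.1 zmax 0.0179
[[516.0, 101.0], [565.0, 100.0], [566.0, 181.0], [518.0, 182.0]]
fences 400 [ 0.592  -0.2035  0.0383] [ 596. -215.] [ 83. 185.] 15.3 zmax 0.0479
[[531.0, -137.0], [580.0, -316.0], [660.0, -294.0], [612.0, -115.0]]
plate 1415 [ 0.5299 -0.224   0.0125] [ 534. -227.] [195. 162.] 75.4 zmax 0.0179
[[431.0, -301.0], [588.0, -341.0], [637.0, -153.0], [480.0, -112.0]]
fences side 294 [ 0.5741 -0.2131  0.0388] [ 540. -219.] [169. 140.] 74.8 zmax 0.0535
[[450.0, -283.0], [585.0, -319.0], [630.0, -156.0], [494.0, -119.0]]
plate side 1183 [ 0.5237 -0.2375  0.0141] [ 542. -212.] [247. 218.] 68.5 zmax 0.018
[[395.0, -287.0], [598.0, -367.0], [689.0, -137.0], [486.0, -57.0]]
```

```bash
cat >> h.py <<'E'
from scipy.spatial.transform import Rotation as Ro
def plan(xyz,yaw_ty,n,nd=3):
    """rows to bring the TCP to xyz pointing down with tool y at yaw (deg)"""
    o=bot.get_obs(); p=o['eef_pos']; R=Ro.from_quat(o['tool_rot']); a=np.radians(yaw_ty)
    y=np.array([np.cos(a),np.sin(a),0]); z=np.array([0,0,-1.]); T=Ro.from_matrix(np.stack([np.cross(y,z),y,z],1))
    rv=(R.inv()*T).as_rotvec(); dp=(np.array(xyz)-p)/n
    for k in range(n):
        Rk=R*Ro.from_rotvec(rv*k/n); print([(Rk.inv().apply(dp)/.2).round(nd).tolist(),(rv/n/np.pi).round(4).tolist()])
    print('now',p.round(4),'F',o['ft_force'].round(2),'w',round(o['grip_width'],4),'g',o['grasp_force'],'t',o['clock'])
E
python3 -c "
from h import *
plan([.531,.141,.21],-1,24)"
```

```text
[[0.112, -0.083, 0.008], [-0.0, -0.0, -0.0147]]
[[0.116, -0.077, 0.008], [-0.0, -0.0, -0.0147]]
[[0.12, -0.072, 0.008], [-0.0, -0.0, -0.0147]]
[[0.123, -0.066, 0.008], [-0.0, -0.0, -0.0147]]
[[0.126, -0.061, 0.008], [-0.0, -0.0, -0.0147]]
[[0.128, -0.055, 0.008], [-0.0, -0.0, -0.0147]]
[[0.131, -0.049, 0.008], [-0.0, -0.0, -0.0147]]
[[0.133, -0.043, 0.008], [-0.0, -0.0, -0.0147]]
[[0.135, -0.037, 0.008], [-0.0, -0.0, -0.0147]]
[[0.136, -0.03, 0.008], [-0.0, -0.0, -0.0147]]
[[0.138, -0.024, 0.008], [-0.0, -0.0, -0.0147]]
[[0.138, -0.018, 0.008], [-0.0, -0.0, -0.0147]]
[[0.139, -0.011, 0.008], [-0.0, -0.0, -0.0147]]
[[0.14, -0.005, 0.008], [-0.0, -0.0, -0.0147]]
[[0.14, 0.002, 0.008], [-0.0, -0.0, -0.0147]]
[[0.139, 0.008, 0.008], [-0.0, -0.0, -0.0147]]
[[0.139, 0.014, 0.008], [-0.0, -0.0, -0.0147]]
[[0.138, 0.021, 0.008], [-0.0, -0.0, -0.0147]]
[[0.137, 0.027, 0.008], [-0.0, -0.0, -0.0147]]
[[0.136, 0.033, 0.008], [-0.0, -0.0, -0.0147]]
[[0.134, 0.04, 0.008], [-0.0, -0.0, -0.0147]]
[[0.132, 0.046, 0.008], [-0.0, -0.0, -0.0147]]
[[0.13, 0.052, 0.008], [-0.0, -0.0, -0.0147]]
[[0.127, 0.058, 0.008], [-0.0, -0.0, -0.0147]]
now [ 0.2158 -0.4504  0.2475] F [ 1.01  0.27 -0.65] w 0.0854 g 0.0 t 0.1
```

>>> apply_moves(steps=[[[0.11,-0.08,0.008],[0,0,-0.0147],1],[[0.115,-0.077,0.008],[0,0,-0.0147],1],[[0.12,-0.072,0.008],[0,0,-0.0147],1],[[0.123,-0.066,0.008],[0,0,-0.0147],1],[[0.126,-0.06,0.008],[0,0,-0.0147],1],[[0.128,-0.055,0.008],[0,0,-0.0147],1],[[0.131,-0.05,0.008],[0,0,-0.0147],1],[[0.133,-0.043,0.008],[0,0,-0.0147],1]])

```text
clock: 0.77
eef_pos: [0.3209, -0.2531, 0.2351]
tool_rot: [0.917, 0.398, -0.0, -0.0]
ft_force: [0.2, -0.1, 0.1]
grip_width: 0.0856
grasp_force: 0.0
```

>>> apply_moves(steps=[[[0.135,-0.037,0.008],[0,0,-0.0147],1],[[0.136,-0.03,0.008],[0,0,-0.0147],1],[[0.138,-0.024,0.008],[0,0,-0.0147],1],[[0.138,-0.018,0.008],[0,0,-0.0147],1],[[0.139,-0.011,0.008],[0,0,-0.0147],1],[[0.14,-0.005,0.008],[0,0,-0.0147],1],[[0.14,0.002,0.008],[0,0,-0.0147],1],[[0.139,0.008,0.008],[0,0,-0.0147],1]])

```text
clock: 1.43
eef_pos: [0.4259, -0.0559, 0.2223]
tool_rot: [0.829, 0.56, -0.0, -0.0]
ft_force: [0.0, -0.1, -1.1]
grip_width: 0.0854
grasp_force: 0.0
```

>>> apply_moves(steps=[[[0.139,0.014,0.008],[0,0,-0.0147],1],[[0.138,0.02,0.008],[0,0,-0.0147],1],[[0.137,0.027,0.008],[0,0,-0.0147],1],[[0.136,0.033,0.008],[0,0,-0.0147],1],[[0.134,0.04,0.008],[0,0,-0.0147],1],[[0.132,0.046,0.008],[0,0,-0.0147],1],[[0.13,0.052,0.008],[0,0,-0.0147],1],[[0.127,0.058,0.008],[0,0,-0.0147],1]])

```text
clock: 2.1
eef_pos: [0.5306, 0.1415, 0.2092]
tool_rot: [0.712, 0.702, -0.001, -0.0]
ft_force: [0.7, -0.7, -0.5]
grip_width: 0.0851
grasp_force: 0.0
```

```bash
python3 - <<'E'
from h import *
o=bot.get_obs(); grab('wrist','w1'); print(o['eef_pos'],Ro.from_quat(o['tool_rot']).as_matrix().round(3))
P,ok,im=cloud('w1')
m=ok&(abs(P[...,0]-.541)<.06)&(abs(P[...,1]-.135)<.056)
for n,a,b in(('rib top',.05,.07),('all',.009,.07),('fl',.009,.017)):
    q=m&(P[...,2]>a)&(P[...,2]<b); Q=P[q]; r=cv2.minAreaRect((Q[:,:2]*1000).astype(np.float32)); print(n,len(Q),Q.mean(0).round(4),np.round(r[0],1),np.round(r[1],1),r[2])
cv2.imwrite('pics/w1b.png',cv2.resize(im[:,:,::-1],(800,600)))
E
```

```text
[0.53059425 0.14153558 0.209227  ] [[ 0.013  1.    -0.001]
 [ 1.    -0.013 -0.   ]
 [-0.    -0.001 -1.   ]]
rib top 858 [0.528  0.1433 0.0582] [528.  141.1] [79.8 12.7] 86.4145278930664
all 2802 [0.5374 0.1429 0.0273] [538.  140.1] [80.6 50. ] 86.44036865234375
fl 1903 [0.5418 0.1419 0.0133] [538. 140.] [80.4 50. ] 86.44036865234375
```

View pics/w1b.png

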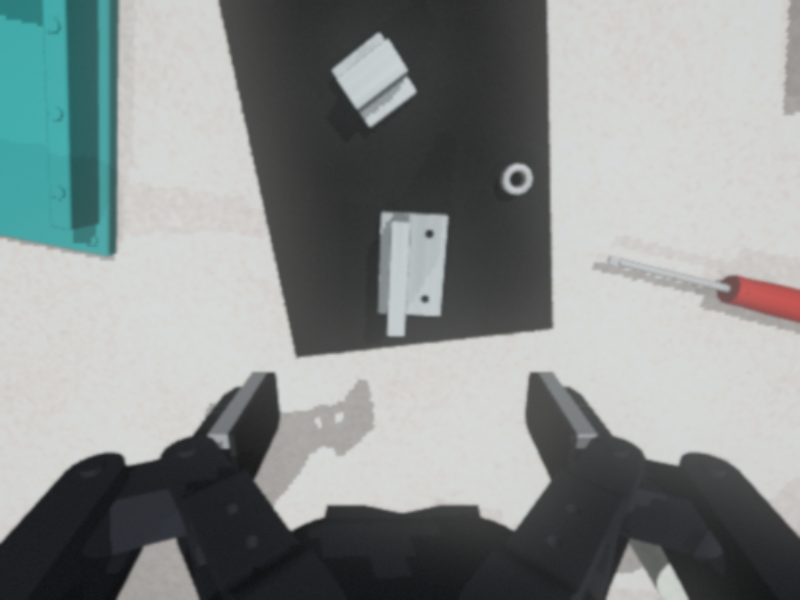

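Bracket: centre (400,263) px, which is world (538,140) mm at yaw -3.6°, with the rib on the -x side. The fitted sizes of 80.6 × 50 mm and 12.7 mm match the given ones.

```bash
python3 -c "
from h import *
plan([.528,.1407,.040],-3.6,8)"
```

```text
[[-0.004, -0.003, 0.105], [0.0, -0.0001, 0.0022]]
[[-0.004, -0.003, 0.105], [0.0, -0.0001, 0.0022]]
[[-0.004, -0.003, 0.105], [0.0, -0.0001, 0.0022]]
[[-0.004, -0.003, 0.105], [0.0, -0.0001, 0.0022]]
[[-0.004, -0.003, 0.105], [0.0, -0.0001, 0.0022]]
[[-0.003, -0.003, 0.105], [0.0, -0.0001, 0.0022]]
[[-0.003, -0.003, 0.105], [0.0, -0.0001, 0.0022]]
[[-0.003, -0.003, 0.105], [0.0, -0.0001, 0.0022]]
now [0.5329 0.1458 0.2086] F [4.16 3.15 0.57] w 0.0851 g 0.0 t 2.15
```

>>> apply_moves(steps=[[[0,0,0],[0,0,0],0.8],[[0,0,0],[0,0,0],0.7],[[0,0,0.1],[0,0,0.003],0.7],[[0,0,0.15],[0,0,0.003],0.7],[[0,0,0.15],[0,0,0.003],0.7],[[0,0,0.15],[0,0,0.003],0.7],[[0,0,0.1],[0,0,0.003],0.7],[[0,0,0.03],[0,0,0.002],0.7]])

```text
clock: 2.82
eef_pos: [0.5271, 0.1381, 0.0704]
tool_rot: [0.732, 0.681, -0.003, -0.002]
ft_force: [-1.2, -1.0, -0.4]
grip_width: 0.0595
grasp_force: 0.0
```

>>> apply_moves(steps=[[[0,0,0],[0,0,0],0.7],[[0,0,0],[0,0,0],0.7],[[0,0,0],[0,0,0],0.7],[[0,0,0],[0,0,0],0.7],[[0,0,0],[0,0,0],0.7],[[0,0,0],[0,0,0],0.7],[[0,0,0],[0,0,0],0.7],[[0,0,0],[0,0,0],0.7]])

```text
clock: 3.48
eef_pos: [0.5306, 0.1404, 0.0742]
tool_rot: [0.731, 0.682, 0.0, 0.0]
ft_force: [-0.4, -0.2, 0.3]
grip_width: 0.0598
grasp_force: 0.0
```

```bash
python3 -c "
from h import *
o=bot.get_obs(); print(o['joint_vel'].round(3), o['tool_rot'])
plan([.528,.1407,.040],-3.6,4)"
```

```text
[ 0.001  0.005 -0.005 -0.001 -0.001 -0.001] [7.31052027e-01 6.82321672e-01 2.31398280e-04 1.30879150e-04]
[[0.0, -0.003, 0.043], [0.0, -0.0, -0.0005]]
[[0.0, -0.003, 0.043], [0.0, -0.0, -0.0005]]
[[0.0, -0.003, 0.043], [0.0, -0.0, -0.0005]]
[[0.0, -0.003, 0.043], [0.0, -0.0, -0.0005]]
now [0.5306 0.1404 0.0742] F [-0.44 -0.24  0.31] w 0.0598 g 0.0 t 3.4833
```

Settled; correct, descend, then close.

>>> apply_moves(steps=[[[0,-0.0065,0.03],[0,0,-0.001],0.7],[[0,-0.0065,0.05],[0,0,-0.001],0.7],[[0,0,0.05],[0,0,0],0.7],[[0,0,0.03],[0,0,0],0.7],[[0,0,0.011],[0,0,0],0.7],[[0,0,0],[0,0,0],0.7],[[0,0,0],[0,0,0],0.7],[[0,0,0],[0,0,0],0.7]])

```text
clock: 4.15
eef_pos: [0.5282, 0.1405, 0.0399]
tool_rot: [0.729, 0.685, 0.0, 0.0]
ft_force: [0.5, 0.0, 0.9]
grip_width: 0.0599
grasp_force: 0.0
```

>>> apply_moves(steps=[[[0,0,0],[0,0,0],0.4],[[0,0,0],[0,0,0],0.3],[[0,0,0],[0,0,0],0.2],[[0,0,0],[0,0,0],0],[[0,0,0],[0,0,0],0],[[0,0,0],[0,0,0],0],[[0,0,0],[0,0,0],0],[[0,0,0],[0,0,0],0]])

```text
clock: 4.82
eef_pos: [0.5282, 0.1406, 0.0401]
tool_rot: [0.729, 0.685, 0.0, 0.0]
ft_force: [-0.6, 0.8, 4.2]
grip_width: 0.0111
grasp_force: 59.3
```

>>> apply_moves(steps=[[[0,0,-0.03],[0,0,0],0],[[0,0,-0.08],[0,0,0],0],[[0,0,-0.12],[0,0,0],0],[[0,0,-0.15],[0,0,0],0],[[0,0,-0.15],[0,0,0],0],[[0,0,-0.15],[0,0,0],0],[[0,0,-0.1],[0,0,0],0],[[0,0,-0.04],[0,0,0],0]])

```text
clock: 5.48
eef_pos: [0.5292, 0.1407, 0.2072]
tool_rot: [0.729, 0.685, 0.002, 0.001]
ft_force: [0.4, 0.1, -3.2]
grip_width: 0.0113
grasp_force: 58.7
```

```bash
python3 -c "
from h import *
plan([.56,-.23,.21],-14.6,16)"
```

```text
[[-0.115, 0.017, -0.001], [0.0001, -0.0, 0.0038]]
[[-0.115, 0.018, -0.001], [0.0001, -0.0, 0.0038]]
[[-0.115, 0.02, -0.001], [0.0001, -0.0, 0.0038]]
[[-0.114, 0.021, -0.001], [0.0001, -0.0, 0.0038]]
[[-0.114, 0.022, -0.001], [0.0001, -0.0, 0.0038]]
[[-0.114, 0.024, -0.001], [0.0001, -0.0, 0.0038]]
[[-0.114, 0.025, -0.001], [0.0001, -0.0, 0.0038]]
[[-0.113, 0.026, -0.001], [0.0001, -0.0, 0.0038]]
[[-0.113, 0.028, -0.001], [0.0001, -0.0, 0.0038]]
[[-0.113, 0.029, -0.001], [0.0001, -0.0, 0.0038]]
[[-0.112, 0.031, -0.001], [0.0001, -0.0, 0.0038]]
[[-0.112, 0.032, -0.001], [0.0001, -0.0, 0.0038]]
[[-0.111, 0.033, -0.001], [0.0001, -0.0, 0.0038]]
[[-0.111, 0.035, -0.001], [0.0001, -0.0, 0.0038]]
[[-0.111, 0.036, -0.001], [0.0001, -0.0, 0.0038]]
[[-0.11, 0.037, -0.001], [0.0001, -0.0, 0.0038]]
now [0.5292 0.1407 0.2072] F [ 0.4   0.14 -3.19] w 0.0113 g 58.70353102684021 t 5.4833
```

>>> apply_moves(steps=[[[-0.06,0.017,0],[0,0,0.0038],0],[[-0.115,0.018,0],[0,0,0.0038],0],[[-0.115,0.02,0],[0,0,0.0038],0],[[-0.12,0.021,0],[0,0,0.0038],0],[[-0.12,0.022,0],[0,0,0.0038],0],[[-0.12,0.024,0],[0,0,0.0038],0],[[-0.12,0.025,0],[0,0,0.0038],0],[[-0.12,0.026,0],[0,0,0.0038],0]])

```text
clock: 6.15
eef_pos: [0.5415, -0.0422, 0.201]
tool_rot: [0.761, 0.648, -0.002, -0.002]
ft_force: [0.8, 0.0, -2.9]
grip_width: 0.0111
grasp_force: 58.7
```

>>> apply_moves(steps=[[[-0.12,0.028,0],[0,0,0.0038],0],[[-0.12,0.03,0],[0,0,0.0038],0],[[-0.12,0.032,0],[0,0,0.0038],0],[[-0.12,0.034,0],[0,0,0.0038],0],[[-0.12,0.036,0],[0,0,0.0038],0],[[-0.12,0.038,0],[0,0,0.0038],0],[[-0.12,0.036,0],[0,0,0.0038],0],[[-0.08,0.035,0],[0,0,0.0038],0]])

```text
clock: 6.82
eef_pos: [0.5576, -0.2341, 0.2006]
tool_rot: [0.792, 0.611, -0.002, -0.002]
ft_force: [-0.2, 0.3, -2.7]
grip_width: 0.0115
grasp_force: 58.6
```

>>> apply_moves(steps=[[[0,0,0],[0,0,0],0],[[0,0,0],[0,0,0],0],[[0,0,0],[0,0,0],0],[[0,0,0],[0,0,0],0],[[0,0,0],[0,0,0],0],[[0,0,0],[0,0,0],0],[[0,0,0],[0,0,0],0],[[0,0,0],[0,0,0],0]])

```text
clock: 7.48
eef_pos: [0.5598, -0.2309, 0.2039]
tool_rot: [0.791, 0.612, 0.0, 0.0]
ft_force: [0.1, -0.4, -3.3]
grip_width: 0.0114
grasp_force: 58.7
```

```bash
python3 - <<'E'
from h import *
o=bot.get_obs(); print(o['eef_pos'],o['ft_force'],Ro.from_quat(o['tool_rot']).as_matrix().round(3))
grab('wrist','w2'); P,ok,im=cloud('w2')
cv2.imwrite('pics/w2b.png',cv2.resize(im[:,:,::-1],(800,600)))
def rep(n,q):
    Q=P[q]; r=cv2.minAreaRect((Q[:,:2]*1000).astype(np.float32)); print(n,len(Q),Q.mean(0).round(4),np.round(r[0],1),np.round(r[1],1),round(r[2],2),cv2.boxPoints(r).round(1).tolist())
a=np.radians(-14.6);c,s=np.cos(a),np.sin(a)
X=(P[...,0]-.611)*c+(P[...,1]+.1695)*s; Y=-(P[...,0]-.611)*s+(P[...,1]+.1695)*c; Z=P[...,2]
near=ok&(abs(X+.06)<.14)&(abs(Y+.07)<.15)
rep('plate',near&(Z>.007)&(Z<.017))
top=near&(Z>.037)&(Z<.047)
rep('long top',top&(X>-.005)&(Y<-.01)); rep('short top',top&(Y>-.005)&(X<-.02))
E
```

```text
[ 0.55975445 -0.23086269  0.20394514] [ 0.14515917 -0.40808927 -3.29461149] [[ 0.25   0.968  0.   ]
 [ 0.968 -0.25  -0.   ]
 [-0.     0.    -1.   ]]
plate 12944 [ 0.5199 -0.2021  0.0124] [ 533.3 -228.6] [189.4 160.3] 75.46 [[431.8999938964844, -300.1000061035156], [587.0999755859375, -340.3999938964844], [634.5999755859375, -157.0], [479.3999938964844, -116.80000305175781]]
long top 671 [ 0.6083 -0.2048  0.0423] [ 608.4 -205.9] [51.3 14.2] 75.3 [[595.0, -228.89999389648438], [608.7999877929688, -232.5], [621.7999877929688, -182.89999389648438], [608.0, -179.3000030517578]]
short top 867 [ 0.5633 -0.1512  0.0425] [ 562.9 -151.5] [13.5 61.9] 75.27 [[531.2000122070312, -150.10000610351562], [591.0999755859375, -165.89999389648438], [594.5999755859375, -152.8000030517578], [534.7000122070312, -137.10000610351562]]
```

View pics/w2b.png

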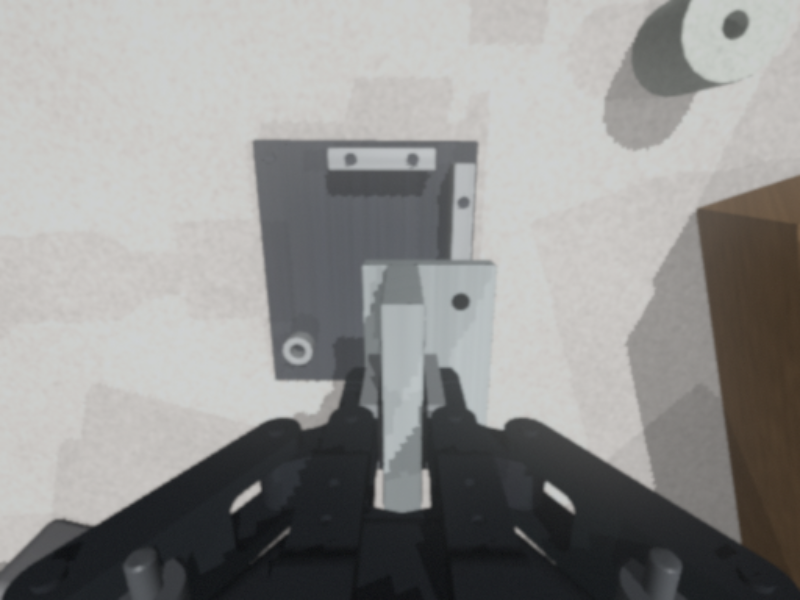

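The jig corner is at (610.2, -171) mm by both the plate and the fences, at yaw -14.6°. The bracket is held straight in the fingers and the plate view agrees with its given size.

```bash
python3 -c "
from h import *
plan([.5517,-.2096,.08],-14.6,8)"
```

```text
[[0.012, -0.008, 0.077], [0.0, 0.0, 0.0001]]
[[0.012, -0.008, 0.077], [0.0, 0.0, 0.0001]]
[[0.012, -0.008, 0.077], [0.0, 0.0, 0.0001]]
[[0.012, -0.008, 0.077], [0.0, 0.0, 0.0001]]
[[0.012, -0.008, 0.077], [0.0, 0.0, 0.0001]]
[[0.012, -0.008, 0.077], [0.0, 0.0, 0.0001]]
[[0.012, -0.008, 0.077], [0.0, 0.0, 0.0001]]
[[0.012, -0.008, 0.077], [0.0, 0.0, 0.0001]]
now [ 0.5598 -0.231   0.2039] F [ 0.43  0.02 -3.03] w 0.0112 g 58.66679012775421 t 7.5333
```

>>> apply_moves(steps=[[[0.012,-0.008,0.06],[0,0,0.0001],0],[[0.012,-0.008,0.1],[0,0,0.0001],0],[[0.012,-0.008,0.11],[0,0,0.0001],0],[[0.012,-0.008,0.11],[0,0,0.0001],0],[[0.012,-0.008,0.1],[0,0,0.0001],0],[[0.012,-0.008,0.07],[0,0,0.0001],0],[[0.012,-0.008,0.045],[0,0,0.0001],0],[[0.012,-0.008,0.02],[0,0,0.0001],0]])

```text
clock: 8.2
eef_pos: [0.5512, -0.209, 0.0792]
tool_rot: [0.792, 0.611, -0.001, -0.001]
ft_force: [-0.6, -0.7, -1.9]
grip_width: 0.0111
grasp_force: 58.8
```

>>> apply_moves(steps=[[[0,0,0.02],[0,0,0],0],[[0,0,0.02],[0,0,0],0],[[0,0,0.02],[0,0,0],0],[[0,0,0.02],[0,0,0],0],[[0,0,0.02],[0,0,0],0],[[0,0,0.01],[0,0,0],0],[[0,0,0.01],[0,0,0],0],[[0,0,0],[0,0,0],0]])

```text
clock: 8.87
eef_pos: [0.5518, -0.2095, 0.0563]
tool_rot: [0.792, 0.611, -0.0, -0.0]
ft_force: [-0.5, -0.0, -2.7]
grip_width: 0.0112
grasp_force: 58.8
```

>>> apply_moves(steps=[[[0,0,0.005],[0,0,0],0],[[0,0,0.005],[0,0,0],0],[[0,0,0],[0,0,0],0],[[0,0,0],[0,0,0],0],[[0,0,0],[0,0,0],0],[[0,0,0],[0,0,0],0],[[0,0,0],[0,0,0],0],[[0,0,0],[0,0,0],0]])

```text
clock: 9.53
eef_pos: [0.5521, -0.2095, 0.0548]
tool_rot: [0.792, 0.611, 0.0, 0.0]
ft_force: [-0.0, -0.0, -2.4]
grip_width: 0.0115
grasp_force: 58.8
```

>>> apply_moves(steps=[[[0,0,0.007],[0,0,0],0],[[0,0,0.007],[0,0,0],0],[[0,0,0.006],[0,0,0],0],[[0,0,0.005],[0,0,0],0],[[0,0,0],[0,0,0],0],[[0,0,0],[0,0,0],0],[[0,0,0],[0,0,0],0],[[0,0,0],[0,0,0],0]])

```text
clock: 10.2
eef_pos: [0.5521, -0.2096, 0.0498]
tool_rot: [0.792, 0.611, 0.0, 0.0]
ft_force: [-0.2, 0.5, -2.6]
grip_width: 0.0113
grasp_force: 58.8
```

>>> apply_moves(steps=[[[0,0,0.003],[0,0,0],0],[[0,0,0.002],[0,0,0],0],[[0,0,0],[0,0,0],0],[[0,0,0],[0,0,0],0],[[0,0,0],[0,0,0],0],[[0,0,0],[0,0,0],0],[[0,0,0],[0,0,0],0],[[0,0,0],[0,0,0],0]])

```text
clock: 10.87
eef_pos: [0.5523, -0.2096, 0.0491]
tool_rot: [0.792, 0.611, 0.0, 0.0]
ft_force: [-2.1, 1.5, 3.2]
grip_width: 0.0114
grasp_force: 59.3
```

>>> apply_moves(steps=[[[0.006,0.006,0],[0,0,0],0],[[0.006,0.006,0],[0,0,0],0],[[0.006,0.006,0],[0,0,0],0],[[0.006,0.006,0],[0,0,0],0],[[0.006,0.006,0],[0,0,0],0],[[0.006,0.006,0],[0,0,0],0],[[0.006,0.006,0],[0,0,0],0],[[0,0,0],[0,0,0],0]])

```text
clock: 11.53
eef_pos: [0.5624, -0.2044, 0.0491]
tool_rot: [0.792, 0.611, -0.001, 0.001]
ft_force: [-3.3, -3.2, 4.8]
grip_width: 0.011
grasp_force: 59.9
```

>>> apply_moves(steps=[[[0,0.003,0],[0,0,0],0],[[0,0.003,0],[0,0,0],0],[[0,0.003,0],[0,0,0],0],[[0,0,0],[0,0,0],0],[[0,0,0],[0,0,0],0],[[0,0,0],[0,0,0],0],[[0,0,0],[0,0,0],0],[[0,0,0],[0,0,0],0]])

```text
clock: 12.2
eef_pos: [0.5625, -0.2044, 0.0492]
tool_rot: [0.792, 0.611, -0.001, -0.001]
ft_force: [-7.5, -1.1, 7.9]
grip_width: 0.0112
grasp_force: 60.5
```

```bash
cat >> h.py <<'E'
def st():
    o=bot.get_obs(); R=Ro.from_quat(o['tool_rot']).as_matrix(); d=o['eef_pos']-np.array([.6102,-.171,.012])
    print('corner-rel TCP (jig home -35,-40,37): x %.1f y %.1f z %.1f'%(d@R[:,1]*1e3,d@R[:,0]*1e3,d[2]*1e3),'F tool y,x,down',(o['ft_force']@R)[[1,0,2]].round(1),'tq',o['ft_torque'].round(2),'yaw',np.degrees(np.arctan2(R[1,1],R[0,1])).round(2),'tilt',np.degrees(np.arccos(-R[2,2])).round(2),'g',o['grasp_force'],o['clock'])
E
python3 -c "
from h import *
st()"
```

```text
corner-rel TCP (jig home -35,-40,37): x -37.7 y -44.5 z 37.2 F tool y,x,down [-7.  -3.  -7.9] tq [-0.37  1.41 -0.  ] yaw -14.72 tilt 0.16 g 60.48981428146362 12.2
```

```bash
python3 - <<'E'
from h import *
grab('wrist','w3'); P,ok,im=cloud('w3'); cv2.imwrite('pics/w3b.png',cv2.resize(im[:,:,::-1],(800,600),interpolation=cv2.INTER_CUBIC))
E
```

```text
(no output)
```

View pics/w3b.png

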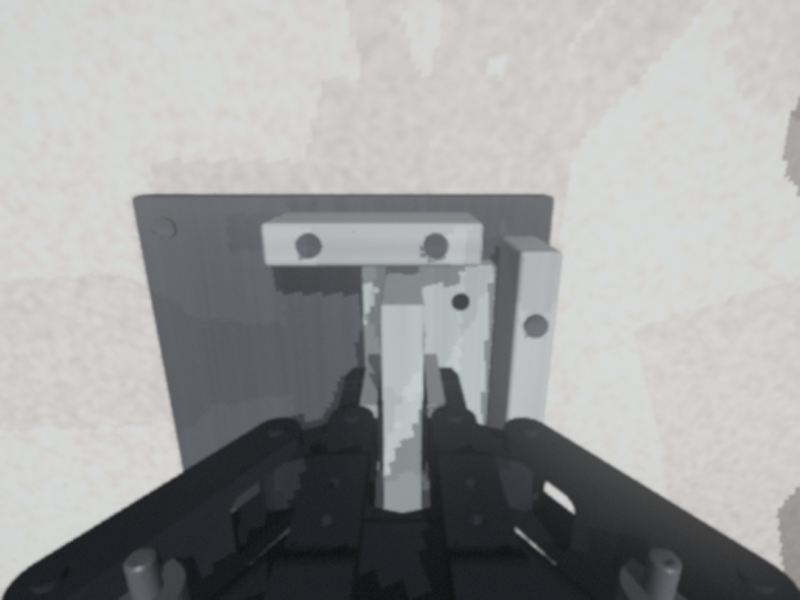

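The flange's right edge is at column 493, with a thin gap of about 2 mm to the long fence's foot at 498. The bracket is stuck by friction, so I'll ease the down-force and push on.

>>> apply_moves(steps=[[[0,0,-0.0015],[0,0,0],0],[[0,0.002,0],[0,0,0],0],[[0,0.002,0],[0,0,0],0],[[0,0.002,0],[0,0,0],0],[[0,0,0],[0,0,0],0],[[0,0,0],[0,0,0],0],[[0,0,0],[0,0,0],0],[[0,0,0],[0,0,0],0]])

```text
clock: 12.92
eef_pos: [0.5634, -0.2041, 0.0492]
tool_rot: [0.792, 0.611, -0.001, -0.001]
ft_force: [-8.1, -0.9, 8.3]
grip_width: 0.0113
grasp_force: 60.4
```

```bash
python3 -c "
from h import *
st()"
```

```text
corner-rel TCP (jig home -35,-40,37): x -37.0 y -43.9 z 37.2 F tool y,x,down [-7.6 -2.9 -8.3] tq [-0.12  1.58 -0.05] yaw -14.71 tilt 0.2 g 60.37705421447754 12.9167
```

>>> apply_moves(steps=[[[0,0,-0.002],[0,0,0],0],[[0,0.003,0],[0,0,0],0],[[0,0.003,0],[0,0,0],0],[[0,0.003,0],[0,0,0],0],[[0,0,0],[0,0,0],0],[[0,0,0],[0,0,0],0],[[0,0,0],[0,0,0],0],[[0,0,0],[0,0,0],0]])

```text
clock: 13.58
eef_pos: [0.5653, -0.204, 0.0492]
tool_rot: [0.792, 0.611, -0.001, -0.002]
ft_force: [-7.9, 1.2, 8.2]
grip_width: 0.0112
grasp_force: 60.3
```

```bash
python3 -c "
from h import *
st()"
```

```text
corner-rel TCP (jig home -35,-40,37): x -35.2 y -43.2 z 37.2 F tool y,x,down [-8.  -0.8 -8.2] tq [ 0.2   1.51 -0.05] yaw -14.68 tilt 0.22 g 60.31969606876373 13.5833
```

>>> apply_moves(steps=[[[0,0,-0.002],[0,0,0],0],[[0,0.003,0],[0,0,0],0],[[0,0.003,0],[0,0,0],0],[[0,0.003,0],[0,0,0],0],[[0,0,0],[0,0,0],0],[[0,0,0],[0,0,0],0],[[0,0,0],[0,0,0],0],[[0,0,0],[0,0,0],0]])

```text
clock: 14.25
eef_pos: [0.5654, -0.204, 0.0493]
tool_rot: [0.792, 0.611, -0.002, -0.003]
ft_force: [-11.5, 1.3, 10.2]
grip_width: 0.0114
grasp_force: 60.6
```

```bash
python3 -c "
from h import *
st()"
```

```text
corner-rel TCP (jig home -35,-40,37): x -35.2 y -43.2 z 37.3 F tool y,x,down [-11.5  -1.7 -10.2] tq [ 0.37  2.17 -0.09] yaw -14.69 tilt 0.41 g 60.63697636127472 14.25
```

>>> apply_moves(steps=[[[0.003,0,-0.002],[0,0,0],0],[[0.003,0,0],[0,0,0],0],[[0.003,0,0],[0,0,0],0],[[0.003,0,0],[0,0,0],0],[[0.003,0,0],[0,0,0],0],[[0,0,0],[0,0,0],0],[[0,0,0],[0,0,0],0],[[0,0,0],[0,0,0],0]])

```text
clock: 14.92
eef_pos: [0.5655, -0.2037, 0.0495]
tool_rot: [0.792, 0.61, -0.004, -0.001]
ft_force: [-11.3, -4.3, 7.7]
grip_width: 0.0112
grasp_force: 60.2
```

```bash
python3 -c "
from h import *
st()"
```

```text
corner-rel TCP (jig home -35,-40,37): x -35.1 y -43.2 z 37.5 F tool y,x,down [-9.8 -7.1 -7.6] tq [-0.94  2.46  0.02] yaw -14.79 tilt 0.49 g 60.18401741981506 14.9167
```

>>> apply_moves(steps=[[[0.003,0,-0.002],[0,0,0],0],[[0.003,0,0],[0,0,0],0],[[0.003,0,0],[0,0,0],0],[[0.003,0,0],[0,0,0],0],[[0,0,0],[0,0,0],0],[[0,0,0],[0,0,0],0],[[0,0,0],[0,0,0],0],[[0,0,0],[0,0,0],0]])

```text
clock: 15.58
eef_pos: [0.5657, -0.2029, 0.0497]
tool_rot: [0.793, 0.61, -0.005, -0.001]
ft_force: [-12.7, -8.2, 6.0]
grip_width: 0.0115
grasp_force: 60.1
```

```bash
python3 -c "
from h import *
st()"
```

```text
corner-rel TCP (jig home -35,-40,37): x -35.1 y -42.5 z 37.7 F tool y,x,down [-10.3 -11.3  -5.8] tq [-1.74  2.55 -0.01] yaw -14.87 tilt 0.6 g 60.09613215923309 15.5833
```

>>> apply_moves(steps=[[[0,0,-0.002],[0,0,0],0],[[0,0,-0.002],[0,0,0],0],[[0.002,0,0],[0,0,0],0],[[0.002,0,0],[0,0,0],0],[[0.002,0,0],[0,0,0],0],[[0,0,0],[0,0,0],0],[[0,0,0],[0,0,0],0],[[0,0,0],[0,0,0],0]])

```text
clock: 16.25
eef_pos: [0.5663, -0.2008, 0.0497]
tool_rot: [0.792, 0.61, -0.005, -0.001]
ft_force: [-10.7, -6.1, 1.5]
grip_width: 0.011
grasp_force: 59.6
```

```bash
python3 -c "
from h import *
st()"
```

```text
corner-rel TCP (jig home -35,-40,37): x -35.1 y -40.2 z 37.7 F tool y,x,down [-8.8 -8.6 -1.4] tq [-1.43  2.15 -0.03] yaw -14.82 tilt 0.55 g 59.62058365345001 16.25
```

>>> apply_moves(steps=[[[0.003,0,0],[0,0,0],0],[[0.003,0,0],[0,0,0],0],[[0.002,0,0],[0,0,0],0],[[0,0.002,0],[0,0,0],0],[[0,0,0],[0,0,0],0],[[0,0,0],[0,0,0],0],[[0,0,0],[0,0,0],0],[[0,0,0],[0,0,0],0]])

```text
clock: 16.92
eef_pos: [0.5664, -0.2007, 0.0497]
tool_rot: [0.793, 0.61, -0.006, -0.001]
ft_force: [-11.7, -10.1, 2.9]
grip_width: 0.0111
grasp_force: 59.7
```

```bash
python3 -c "
from h import *
st()"
```

```text
corner-rel TCP (jig home -35,-40,37): x -35.1 y -40.3 z 37.7 F tool y,x,down [ -8.7 -12.8  -2.7] tq [-2.04  2.53  0.07] yaw -14.87 tilt 0.68 g 59.749438762664795 16.9167
```

Both fences are in contact: the TCP has stopped at (-35.1, -40.3) against an expected (-35, -40). Next I'll correct the small tilt and raise the push.

```bash
python3 -c "
from h import *
plan(bot.get_obs()['eef_pos'],-14.6,1)"
```

```text
[[0.0, 0.0, 0.0], [-0.0027, 0.0027, -0.0015]]
now [ 0.5664 -0.2007  0.0497] F [-11.69 -10.09   2.91] w 0.0111 g 59.749438762664795 t 16.9167
```

>>> apply_moves(steps=[[[0,0,0],[-0.001,0.001,-0.0005],0],[[0,0,0],[-0.001,0.001,-0.0005],0],[[0,0,0],[-0.001,0.001,0],0],[[0,0.002,0],[0,0,0],0],[[0.001,0.002,0],[0,0,0],0],[[0,0.001,0],[0,0,0],0],[[0,0,0],[0,0,0],0],[[0,0,0],[0,0,0],0]])

```text
clock: 17.58
eef_pos: [0.5662, -0.2007, 0.0494]
tool_rot: [0.792, 0.611, -0.0, -0.001]
ft_force: [-14.1, -9.3, 4.4]
grip_width: 0.0112
grasp_force: 59.9
```

```bash
python3 -c "
from h import *
st()
plan(bot.get_obs()['eef_pos'],-14.6,1)"
```

```text
corner-rel TCP (jig home -35,-40,37): x -35.0 y -39.9 z 37.4 F tool y,x,down [-11.2 -12.6  -4.4] tq [-2.15  3.08  0.01] yaw -14.72 tilt 0.08 g 59.90469217300415 17.5833
[[0.0, 0.0, 0.0], [-0.0004, -0.0001, -0.0007]]
now [ 0.5662 -0.2007  0.0494] F [-14.06  -9.33   4.45] w 0.0112 g 59.90469217300415 t 17.5833
```

>>> apply_moves(steps=[[[0.002,0.003,0],[0,0,0],0],[[0.003,0.003,0],[0,0,0],0],[[0.003,0.003,0],[0,0,0],0],[[0.002,0.003,0],[-0.0005,0.0005,0],0],[[0,0,0],[-0.0005,0.0005,0],0],[[0,0,0],[0,0,0],0],[[0,0,0],[0,0,0],0],[[0,0,0],[0,0,0],0]])

```text
clock: 18.25
eef_pos: [0.5663, -0.2007, 0.0494]
tool_rot: [0.792, 0.61, -0.001, -0.001]
ft_force: [-20.7, -13.9, 8.9]
grip_width: 0.0114
grasp_force: 60.4
```

>>> apply_moves(steps=[[[0,0,0],[0,0,0],0],[[0,0,0],[0,0,0],0],[[0,0,0],[0,0,0],0],[[0,0,0],[0,0,0],0],[[0,0,0],[0,0,0],0],[[0,0,0],[0,0,0],0],[[0,0,0],[0,0,0],0],[[0,0,0],[0,0,0],0]])

```text
clock: 18.92
eef_pos: [0.5663, -0.2007, 0.0494]
tool_rot: [0.792, 0.61, -0.001, -0.001]
ft_force: [-20.7, -13.9, 9.0]
grip_width: 0.0114
grasp_force: 60.4
```

```bash
python3 - <<'E'
from h import *
st()
grab('wrist','w4'); P,ok,im=cloud('w4'); cv2.imwrite('pics/w4b.png',cv2.resize(im[120:300,130:400,::-1],(800,533),interpolation=cv2.INTER_CUBIC))
a=np.radians(-14.6);c,s=np.cos(a),np.sin(a)
X=(P[...,0]-.6102)*c+(P[...,1]+.171)*s; Y=-(P[...,0]-.6102)*s+(P[...,1]+.171)*c; Z=P[...,2]
m=ok&(X>-.028)&(X<-.003)&(Y>-.06)&(Y<-.01)&(Z>.017)&(Z<.028); A=np.c_[X[m],Y[m],np.ones(m.sum())]
k=np.linalg.lstsq(A,Z[m],rcond=None)[0]; print('flange top plane',m.sum(),k[:2],Z[m].mean())
E
```

```text
corner-rel TCP (jig home -35,-40,37): x -35.0 y -39.9 z 37.4 F tool y,x,down [-16.5 -18.7  -8.9] tq [-2.73  4.43  0.06] yaw -14.8 tilt 0.16 g 60.425448417663574 18.9167
flange top plane 2113 [-0.00639963 -0.00131855] 0.022452253579373787
```

View pics/w4b.png

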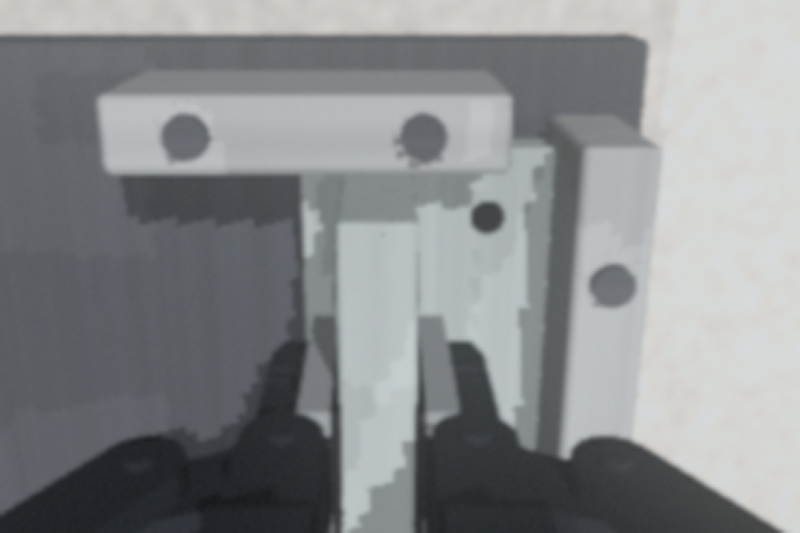

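The flange's right edge meets the long fence at (553,145). The flange top is level to 0.006 rad at z = 22.4 mm, against an expected 22. One more small push for margin over friction, then hand in.

>>> apply_moves(steps=[[[0.003,0.001,-0.001],[0,0,0],0],[[0.003,0.001,-0.001],[0,0,0],0],[[0.003,0,0],[0,0.0005,0],0],[[0.001,0,0],[0,0,0],0],[[0,0,0],[0,0,0],0],[[0,0,0],[0,0,0],0],[[0,0,0],[0,0,0],0],[[0,0,0],[0,0,0],0]])

```text
clock: 19.63
eef_pos: [0.5663, -0.2007, 0.0494]
tool_rot: [0.793, 0.61, -0.002, -0.001]
ft_force: [-22.3, -18.8, 7.8]
grip_width: 0.0115
grasp_force: 60.4
```

```bash
python3 -c "
from h import *
st()"
```

```text
corner-rel TCP (jig home -35,-40,37): x -34.9 y -40.0 z 37.4 F tool y,x,down [-16.8 -23.9  -7.7] tq [-3.58  4.58  0.2 ] yaw -14.88 tilt 0.24 g 60.4054069519043 19.6333
```

```bash
python3 -c "
from h import *
print(bot.job_done())"
```

```text
the job is handed in; nothing more can be done
None
```

I handed the job in at about 20 s with the bracket still gripped (about 60 N), flat in the jig corner and pushed about 17 N towards the long fence and 24 N towards the short one (wrist readings, which include friction); no verdict came back.

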